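Sweep the offcuts out of the mitre channel

ROBOT

A 6-joint arm with a two-finger parallel gripper is mounted at the origin on the work surface. World frame = base frame: x ahead of the robot, y to its left, z up, the work surface at z = 0. Lengths are in m, angles in rad, forces in N, time in s.
With the tool pointing down it reaches from about 0.275 to 0.825 m from the base axis. Payload 4.9 kg.
Tool frame: the origin (TCP) lies midway between the tips of the shut fingers; the grasp point (between the pads) lies 19 mm behind it (bot.grip_depth is the distance from the TCP to the grasp point, in m); z points along the fingers, y is the line along which they close (so a half turn about z gives the same grasp; the last joint's range is limited). The gripper opens to 85 mm and grips with 20 to 120 N. Pads are 22 mm wide; open, the fingers measure 114 mm over their backs; the gripper's body (76 mm by 85 mm) begins 54 mm behind the grasp point. The pads swing forward as they close: fully open they stand 13 mm farther back than shut.
Start: joints at [1.14, 0.326, -0.193, 1.052, 0, 1.437], TCP at [0.161, 0.526, 0.204] pointing down, gripper open.
Joint ranges: [-2.65, 2.65], [-0.97, 1.79], [-1.3, 1.35], [-1.93, 2.1], [-1.47, 1.37], [-3.14, 3.14]. Speed limits (rad/s): [2.57, 2.57, 3.14, 3.14, 3.14, 3.14].

INTERFACE

Orientations are given as a unit quaternion [w, x, y, z].
In Python, from cell import bot gives the robot as it stands. Calls block until the motion is done:
- bot.move_pose(position, orientation): joint-space move of the TCP to a pose.
- bot.move_linear(position, speed=0.15, rotation=None, until_force=None): straight line of the TCP; rotation=None keeps the orientation; speed is the mean speed in m/s. With until_force (N) it stops when the force on the tool has changed by that much, and returns True; else False.
- bot.goto_joints(angles): joint-space move.
- bot.set_gripper(opening, grasp_force=None): opening from 0.0 (shut) to 1.0 (fully open); grasp_force is the grip in N (None keeps the last); returns when the fingers have stopped.
- bot.wait(seconds).
- bot.solve_ik(position, orientation): joint angles nearest the present ones, or None.
- bot.camera(name): name is "scene" or "top" or "wrist"; returns the picture (420x560x3 uint8, red, green, blue); there is no depth.
- bot.calibration(name): a dict with "mtx" (3x3 intrinsics, pixels), "k1" (the pictures are not rectified: a ray, as slopes to the right and down, at radius r is drawn at 1 + k1 r^2 times it, then the intrinsics apply), "extrinsics" (4x4, takes a point from world to camera coordinates); the wrist camera has in their place "hand_eye" (4x4, takes a point from camera to tool coordinates, whose origin is the TCP and whose axes are the flange's). Camera axes: x right, y down, z forward; pixel columns grow to the right and rows downward; lengths in m; the calibration is good to about 2 mm. A picture is of the moment at which its call begins: read the wrist's pose just before it. calibration takes no time and is no camera call.
A pose or a line that the arm cannot do raises bot.PlanningError and nothing moves.
- bot.close_job(): hands the job in; it is judged then, once.
Trained networks look in the newest picture that a camera, given by its name, has taken for a name from the list of things; names that differ only in an ending like _2 or _b are one class to them, and where a whole thing is asked for, a point or a joint stands for the part that bears it (a point fixed in the world has none). Each returns a list of dicts, best first, with "confidence" (0 to 1); they miss things now and then, are a little off and sometimes report something else, mostly with a low value. They report only what shows in the picture. A call takes as long as a camera call. They do not tell look-alikes from the thing itself.
- bot.search_frame(camera, thing): "bbox" ([left, top, width, height] in pixels, round what is visible of it).
Readings, each from a call of its own:
- bot.read_clock(): time.
- bot.read_joint_positions(): joint angles.
- bot.read_joint_vel(): joint speeds.
- bot.read_joint_efforts(): joint torques, N m.
- bot.read_position(): TCP position.
- bot.read_tool_rot(): TCP orientation.
- bot.read_ft_force(): force on the tool from outside, world axes, zero at the start.
- bot.read_moment(): the same for the moment, N m.
- bot.read_gripper_width(): opening from 0.0 (shut) to 1.0 (fully open).
- bot.read_finger_force(): force on a finger pad.
Only numpy, scipy, OpenCV 4.12 (cv2) and the standard library are available. Lean on these libraries where they do the work, as an engineer would, in place of code of your own. Each camera call takes 0.05 s, during which the arm holds its last target. There are 200 camera calls.

TASK

The cutting channel on the painter's table has two stretcher-bar offcuts lying in it. Take the bench brush with the upright handle by that handle and, bristles down on the channel's floor, sweep both offcuts along the channel and off its open end into the steel scrap tray, without the gripper touching the offcuts. Then stand the brush back on its bristles on the free table top, clear of the channel and tray, and let go.

Things in the scene. Friction and masses are not known exactly. Their poses are not given: they have to be found in the camera images.
- brush_grip (a point): Middle of the upright handle of the bench brush, 85 mm above the bristle ends. The loose brush stands on its stiff bristles (106 x 36 mm, 32 long), 112 mm tall, 160 g: pale wood block 110 x 40 x 20 mm over them, then a flat handle 40 x 24 mm, 60 tall. x: along the 110 mm width; y: the thin way (grip the 24 mm across y); z up. Not the cork sanding block with round knob.
- channel: Fixed cutting channel, grey floor and wooden side walls, with a steel tray at its -y end. Origin on the table below the floor's centre; y along it, z up. Floor: 45 mm high, y -120 to 120, x -67.5 to 67.5 mm, ends open; side walls 14 mm thick rise 22 mm above it. Tray inside: y -256 to -120, x -78 to 78 mm, floor 6 mm high; its 3 outer walls 4 mm thick, rims 55 mm above the table.
- offcut_a (a point): Centre of one offcut: loose pale wood piece 48 x 40 mm, 22 mm tall, one end stepped, about 30 g, on the channel's floor between y = -80 and 25 mm of the channel. x along its 48 mm, z up, 11 mm above its underside. Wood pieces on the table are not part of the job.
- offcut_b (a point): Centre of the other offcut: loose brown wood piece 38 x 34 mm, 30 mm tall, stepped top, about 30 g, on the channel's floor between y = -80 and 25 mm of the channel. x along its 38 mm, z up, 15 mm above its underside.
Things that resemble listed ones, but are neither listed nor needed, are in the scene too. What is meant by the part that bears brush_grip is not red, and is the larger of those in its own colour.

How it is judged:
By the outcome, as a careful person would: the job done as asked, in the order asked, and still so for the second after the job is handed in, with the robot touching nothing.
It also fails if it takes over 51 s, if anything falls off the work surface, if the arm or the gripper's body presses on something with over 40 N, if the wrist force passes 120 N, or if a joint passes its speed limit or range.

## Working session

There is one attempt and no reset: what is moved stays moved. The work goes in short steps, each a Python script; the robot and the scene stay as the last script left them, time stands still between calls to the robot, and variables do not carry over. Pictures are saved under pics/ and viewed, at most 10 in all, crops included, and the job is handed in when it is done.

```bash
mkdir -p pics; ls; python3 - <<'E'
from cell import bot
import cv2
for n in("scene","top"):
    im=bot.camera(n); cv2.imwrite(f"pics/{n}0.png",cv2.cvtColor(im,cv2.COLOR_RGB2BGR))
    c=bot.calibration(n); print(n,c)
    for t in("brush_grip","channel","offcut_a"):
        print(t,[( [round(v) for v in d["bbox"]],round(d["confidence"],2)) for d in bot.search_frame(n,t)])
print(bot.calibration("wrist"),bot.read_tool_rot(),bot.read_clock())
E
```

```text
pics
scene {'mtx': array([[527.39679985,   0.        , 286.28129602],
       [  0.        , 527.39679985, 210.05143212],
       [  0.        ,   0.        ,   1.        ]]), 'k1': 0.027419243375874782, 'extrinsics': array([[-6.85156700e-01,  7.28395676e-01,  1.89240333e-04,
         3.24481842e-01],
       [ 6.23843867e-01,  5.86945362e-01, -5.16056170e-01,
        -2.45975897e-01],
       [-3.76004157e-01, -3.53461286e-01, -8.56554723e-01,
         1.37485362e+00],
       [ 0.00000000e+00,  0.00000000e+00,  0.00000000e+00,
         1.00000000e+00]])}
brush_grip [([343, 350, 60, 48], 0.68), ([442, 253, 64, 47], 0.67), ([375, 238, 18, 38], 0.62)]
channel [([160, 186, 194, 162], 0.69)]
offcut_a [([254, 240, 24, 23], 0.79), ([282, 257, 26, 27], 0.67)]
top {'mtx': array([[469.47052756,   0.        , 283.94597602],
       [  0.        , 469.47052756, 210.03158041],
       [  0.        ,   0.        ,   1.        ]]), 'k1': 0.0179971819420908, 'extrinsics': array([[-0.01306726, -0.99989104,  0.00686713,  0.00689556],
       [-0.99729807,  0.01253625, -0.07238375,  0.47540887],
       [ 0.0
[... 225 characters left out ...]
0, 146, 76], 0.73)]
offcut_a [([271, 172, 15, 16], 0.69), ([239, 173, 22, 13], 0.56)]
{'mtx': array([[311.16160913,   0.        , 283.36245758],
       [  0.        , 311.16160913, 208.46686205],
       [  0.        ,   0.        ,   1.        ]]), 'k1': -0.07319349911805553, 'hand_eye': array([[ 6.61792445e-04, -9.56839570e-01, -2.90615895e-01,
         7.39856904e-02],
       [ 9.99999477e-01,  4.06646065e-04,  9.38341837e-04,
        -1.43754242e-04],
       [-7.79664790e-04, -2.90616364e-01,  9.56839339e-01,
        -1.69356590e-01],
       [ 0.00000000e+00,  0.00000000e+00,  0.00000000e+00,
         1.00000000e+00]])} [-5.76734194e-05  1.47874605e-01  9.89006105e-01 -1.50666759e-04] 0.4
```

View pics/scene0.png

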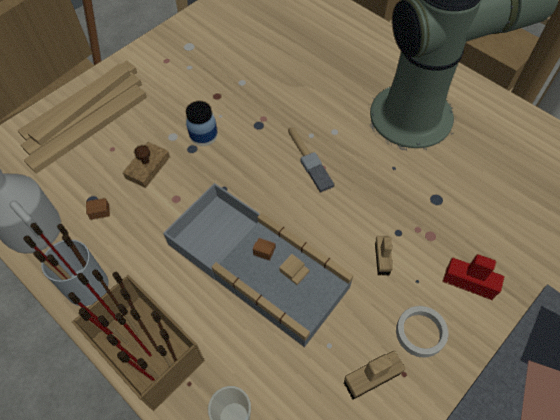

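View pics/top0.png

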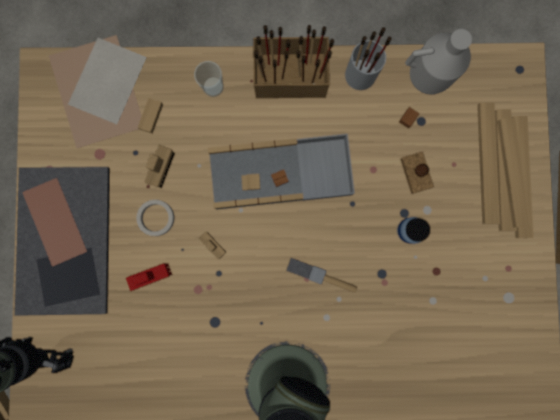

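The scene picture shows four candidates: the large pale brush (scene 375,373 / top 159,166), the small pale brush (scene 383,255 / top 212,244), the red brush (scene 474,277 / top 149,277) and the cork block with a knob (scene 146,163 / top 417,172). By the description (not red, the larger of the pale ones) I choose the brush at top (159,166). The channel is at top (210–352,137–207), with its tray on the right.

```bash
python3 - <<'E'
import cv2,numpy as np
a=cv2.imread("pics/top0.png")[128:213,135:360]; b=cv2.imread("pics/scene0.png")[180:405,155:415]
a=cv2.resize(a,None,fx=3.5,fy=3.5,interpolation=cv2.INTER_CUBIC); b=cv2.resize(b,None,fx=3,fy=2.6,interpolation=cv2.INTER_CUBIC)
cv2.imwrite("pics/ca.png",cv2.convertScaleAbs(a,alpha=1.5)); cv2.imwrite("pics/cb.png",b)
E
```

```text
(no output)
```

View pics/ca.png

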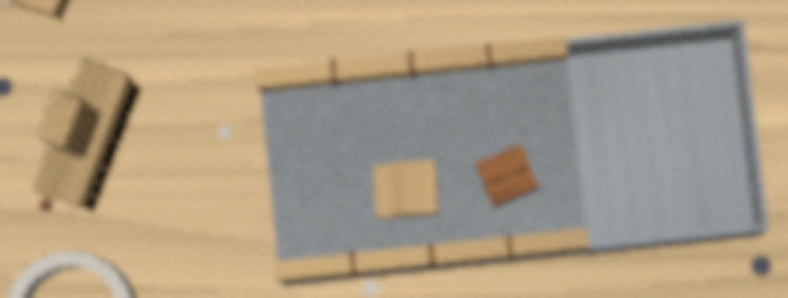

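View pics/cb.png

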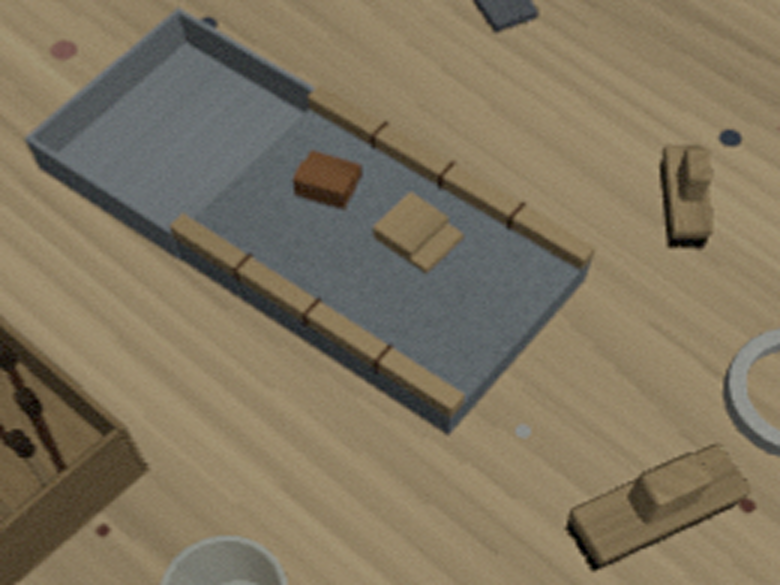

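Crops: the target brush is at (75,130) in the top crop, handle about (62,122), longer than its pale twin, so the choice is confirmed. The tray's outer corners are at (741,24) and (763,232), the pale offcut at (405,187) and the brown one at (507,176).

```bash
cat > h.py <<'E'
from cell import bot
import numpy as np, cv2
from scipy.spatial.transform import Rotation as R
from scipy.optimize import least_squares
def cam(n):
    c=bot.calibration(n)
    if n!="wrist": return c,np.array(c["extrinsics"])
    q=bot.read_tool_rot(); T=np.eye(4); T[:3,:3]=R.from_quat(np.roll(q,-1)).as_matrix(); T[:3,3]=bot.read_position()
    return c,np.linalg.inv(T@c["hand_eye"])
def proj(p,c,E):
    d=np.array([c["k1"],0,0,0,0]); return cv2.projectPoints(np.atleast_2d(p).astype(float),cv2.Rodrigues(E[:3,:3])[0],E[:3,3],c["mtx"],d)[0][:,0]
def unproj(uv,z,c,E):
    n=cv2.undistortPoints(np.array([[uv]],float),c["mtx"],np.array([c["k1"],0,0,0,0]))[0,0]
    o=-E[:3,:3].T@E[:3,3]; r=E[:3,:3].T@np.r_[n,1]; return o+r*(z-o[2])/r[2]
def down(yaw): # tool z down, tool y along world direction yaw+90deg
    x=np.array([np.cos(yaw),np.sin(yaw),0]); z=np.array([0,0,-1.]); y=np.cross(z,x)
    return np.roll(R.from_matrix(np.c_[x,y,z]).as_quat(),1)
def fit(obs,p0):  # obs: (camera model, uv, local point)
    def f(p):
        c,s=np.cos(p[2]),np.sin(p[2]); r=[]
        for (C,E),uv,l in obs: r+=list(proj([p[0]+c*l[0]-s*l[1],p[1]+s*l[0]+c*l[1],l[2]],C,E)[0]-uv)
        return np.array(r)
    s=least_squares(f,p0,loss="soft_l1"); return s.x,f(s.x)
E
python3 - <<'E'
from h import *
np.set_printoptions(precision=3,suppress=True)
t,s=cam("top"),cam("scene")
T=lambda x,y:np.array([135+x/3.5,128+y/3.5]); S=lambda x,y:np.array([155+x/3,180+y/2.6])
o=[(t,T(741,24),(.082,-.26,.055)),(t,T(763,232),(-.082,-.26,.055)),(t,T(258,72),(.0815,.12,.067)),
(s,S(180,12),(-.082,-.26,.055)),(s,S(30,142),(.082,-.26,.055)),(s,S(447,413),(.0815,.12,.067)),(s,S(593,252),(-.0815,.12,.067))]
p,r=fit(o,[.6,.1,0]); print("channel",p,r)
print("handle",unproj(T(62,122),.112,*t)); a,b=unproj(T(90,58),.052,*t),unproj(T(35,190),.052,*t); print(a,b,np.arctan2(*(a-b)[1::-1]))
c,sn=np.cos(p[2]),np.sin(p[2]); M=np.array([[c,sn],[-sn,c]])
for uv,z in(((405,187),.067),((507,176),.075)):
    q=unproj(T(*uv),z,*t); print("off",q,M@(q[:2]-p[:2]))
for yaw in (0,np.pi): print(bot.solve_ik([.57,.28,.25],down(.4+yaw)),bot.solve_ik([p[0],p[1],.12],down(p[2]+yaw)))
E
```

```text
channel [0.574 0.081 0.083] [-0.495 -0.6   -0.379 -0.272 -2.643 -1.981  0.104 -1.922 -1.683 -2.313
  0.159 -0.197  0.538 -0.349]
handle [0.595 0.338 0.112]
[0.655 0.333 0.052] [0.553 0.374 0.052] -0.38603622990778963
off [0.55  0.089 0.067] [-0.024  0.01 ]
off [0.556 0.011 0.075] [-0.024 -0.069]
[0.34  0.467 0.137 1.24  0.    3.082] [ 0.014  0.447 -0.237  0.886  0.     3.072]
[ 0.34   0.467  0.137  1.24   0.    -0.06 ] [ 0.014  0.447 -0.237  0.886  0.    -0.07 ]
```

```bash
python3 - <<'E'
from h import *
bot.move_pose([.597,.338,.22],down(-.386+np.pi))
C,E=cam("wrist"); im=bot.camera("wrist"); np.savez("w1.npz",E=E)
for x,col in(((.597,.338,.112),(255,0,0)),): 
    print(proj(x,C,E))
im=cv2.resize(im,None,fx=1.4,fy=1.4); cv2.imwrite("pics/w1.png",cv2.cvtColor(im,cv2.COLOR_RGB2BGR)); print(bot.read_clock(),bot.read_joint_positions())
E
```

```text
[[282.46897206 199.23942171]]
2.1833 [4.09822591e-01 5.82050301e-01 2.51109553e-01 1.23989900e+00
 2.89596039e-04 7.93784250e-01]
```

View pics/w1.png

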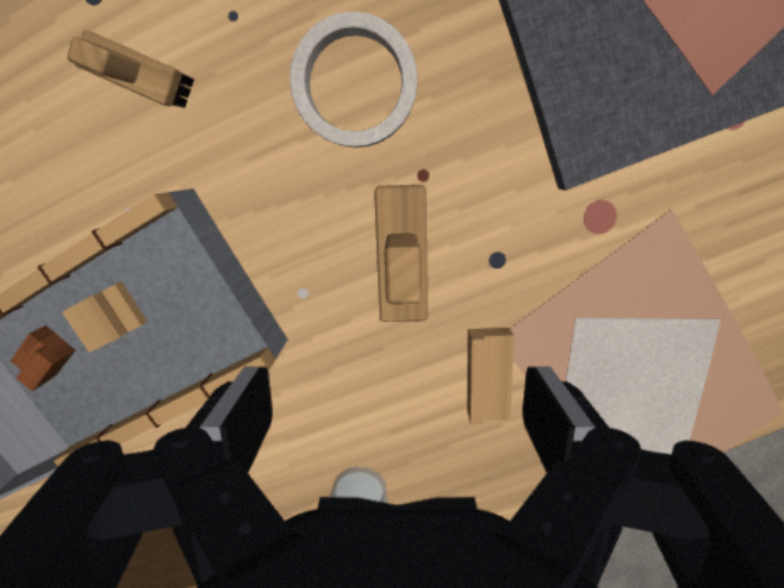

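The wrist view shows the target brush upright: handle top at (404,274), block corners (375,186), (426,185), (379,321) and (428,321). The channel's near end is at (168,194) to (273,362). The fingers have free space beside the handle.

```bash
python3 - <<'E'
from h import *
np.set_printoptions(precision=3,suppress=True)
w=(bot.calibration("wrist"),np.load("w1.npz")["E"]); W=lambda x,y:np.array([x,y])/1.4
t,s=cam("top"),cam("scene")
b=[(w,W(387,248),(-.02,.012,.112)),(w,W(419,247),(-.02,-.012,.112)),(w,W(389,302),(.02,.012,.112)),(w,W(420,301),(.02,-.012,.112)),
(w,W(375,186),(-.055,.02,.052)),(w,W(426,185),(-.055,-.02,.052)),(w,W(379,321),(.055,.02,.052)),(w,W(428,321),(.055,-.02,.052))]
for sg in(1,-1):
    p,r=fit([(c,u,(l[0],sg*l[1],l[2])) for c,u,l in b],[.595,.338,-.386]); print("brush",sg,p,np.abs(r).mean(),r)
T=lambda x,y:np.array([135+x/3.5,128+y/3.5]); S=lambda x,y:np.array([155+x/3,180+y/2.6])
o=[(t,T(741,24),(.082,-.26,.055)),(t,T(763,232),(-.082,-.26,.055)),(t,T(258,72),(.0815,.12,.067)),
(s,S(180,12),(-.082,-.26,.055)),(s,S(30,142),(.082,-.26,.055)),(s,S(593,252),(-.0815,.12,.067)),
(w,W(168,194),(-.0815,.12,.067)),(w,W(273,362),(.0815,.12,.067))]
p,r=fit(o,[.6,.1,0]); print("channel",p,r)
E
```

```text
brush 1 [ 0.602  0.358 -0.4  ] 15.531627398793459 [ 42.095  -1.48   -7.273  -1.227  38.591   1.884  -9.036   2.209  53.52
  -0.213 -20.601  -0.224  45.859   0.579 -23.646   0.068]
brush -1 [ 0.597  0.344 -0.36 ] 1.056102003629718 [-2.019 -1.403  1.673 -1.309 -2.091  1.988  1.282  2.119 -0.514 -0.135
  0.791 -0.322  0.239  0.719 -0.227 -0.065]
channel [0.573 0.084 0.087] [-1.403 -0.692 -1.085 -0.386 -3.52  -1.589  0.565 -1.36  -1.042 -1.538
  1.533 -0.12  -5.75  -0.45   0.295  6.901]
```

```bash
python3 - <<'E'
from h import *
q=down(-.36+np.pi); b=[.597,.344]
bot.move_pose(b+[.16],q)
bot.move_linear(b+[.068],speed=.12)
bot.set_gripper(0.0,50)
print(bot.read_gripper_width(),bot.read_finger_force(),bot.read_ft_force())
bot.move_linear(b+[.20],speed=.2)
# to over the far end of the channel, brush across it, high for a look
p=np.array([.573,.084]); y=.087; d=np.array([-np.sin(y),np.cos(y)])
bot.move_pose(list(p+.19*d)+[.20],down(y+np.pi))
C,E=cam("wrist"); im=bot.camera("wrist"); np.savez("w2.npz",E=E)
im=cv2.resize(im,None,fx=1.4,fy=1.4); cv2.imwrite("pics/w2.png",cv2.cvtColor(im,cv2.COLOR_RGB2BGR))
print(bot.read_gripper_width(),bot.read_clock(),bot.read_ft_force())
for s in(-1,1):print(proj([list(p+R.from_euler('z',y).as_matrix()[:2,:2]@np.array([s*.0815,v]))+[.067] for v in(.12,-.12)],C,E)*1.4)
E
```

```text
0.2665790955881704 49.877538084983826 [-0.704008   -0.7355629   2.24936351]
0.2616934677730239 5.4667 [-0.21669448  0.60479584 -2.53827525]
[[291.16699931 150.20464227]
 [-31.03009894 162.37772034]]
[[305.79368806 372.01282217]
 [ 18.42093225 367.6357603 ]]
```

View pics/w2.png

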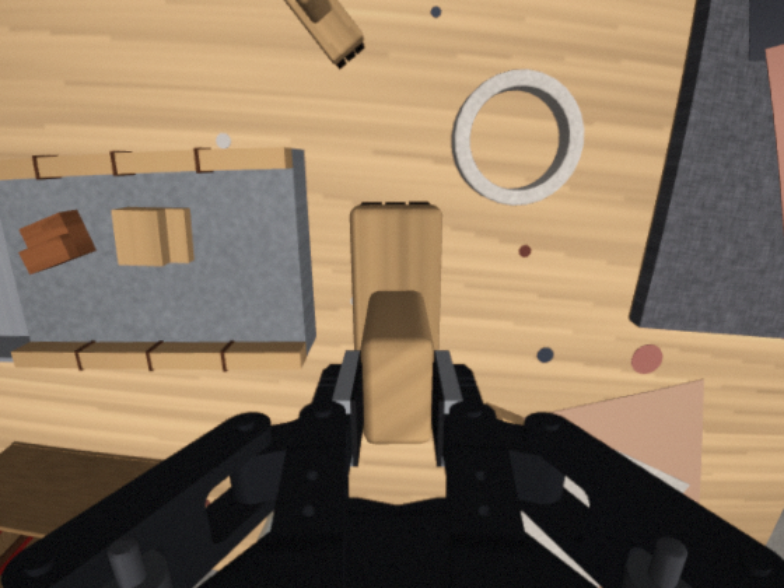

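The brush is held upright (block back edge at row 205, columns 351–441). The channel's end corners at (290,149) and (302,368) match the predicted (291,150) and (306,372).

```bash
python3 - <<'E'
from h import *
np.set_printoptions(precision=4,suppress=True)
w=(bot.calibration("wrist"),np.load("w2.npz")["E"]); W=lambda x,y:np.array([x,y])/1.4
o=[(w,W(290,149),(-.0815,.12,.067)),(w,W(302,368),(.0815,.12,.067)),(w,W(14,368),(.0815,-.12,.067))]
print("channel",*fit(o,[.573,.084,.087]))
z=.2-.068
b=[(w,W(351,206),(-.055,-.02,z+.052)),(w,W(441,206),(-.055,.02,z+.052)),(w,W(370,291),(-.02,-.012,z+.112)),(w,W(426,291),(-.02,.012,z+.112)),(w,W(363,442),(.02,-.012,z+.112)),(w,W(432,442),(.02,.012,z+.112))]
print("brush",*fit(b,[.557,.273,.087])); print(bot.read_position())
E
```

```text
channel [0.5718 0.0817 0.083 ] [-1.1612 -0.1649  0.3767  2.0651  0.873  -1.8186]
brush [0.5528 0.2731 0.0908] [-1.889  -4.733   2.2956 -5.1024 -8.7106 29.0524  7.0732 28.7665 -0.8424
 -0.061   0.7911 -0.3104]
[0.5567 0.2738 0.1992]
```

```bash
python3 - <<'E'
from h import *
np.set_printoptions(precision=4,suppress=True)
p=np.array([.5722,.0825]); y=.084; d=np.array([-np.sin(y),np.cos(y)]); P=lambda v,z:list(p+v*d)+[z]
bot.move_linear(P(.088,.16),speed=.15,rotation=down(y+np.pi))
bot.wait(.2)
hit=bot.move_linear(P(.088,.108),speed=.04,until_force=4)
z=bot.read_position()[2]; print(hit,z,bot.read_ft_force())
for v in(-.03,-.115,-.140):
    bot.move_linear(P(v,z),speed=.07); print(bot.read_position(),bot.read_ft_force())
bot.wait(.4)
cv2.imwrite("pics/t2.png",cv2.cvtColor(bot.camera("top"),cv2.COLOR_RGB2BGR)); 
s=bot.camera("scene")[160:380,130:430]; cv2.imwrite("pics/s2.png",cv2.cvtColor(cv2.resize(s,None,fx=2.5,fy=2.5),cv2.COLOR_RGB2BGR)); print(bot.read_clock(),bot.read_gripper_width())
E
```

```text
True 0.11336811151020679 [-1.3085 -0.4165  5.0042]
[0.5743 0.0524 0.1131] [-1.7207  2.1015  4.2509]
[ 0.5817 -0.0321  0.1133] [ 0.0568 -0.4508  0.0063]
[ 0.5839 -0.0576  0.1133] [-0.4249 -0.4472 -1.3558]
11.825 0.26731816652457857
```

View pics/s2.png

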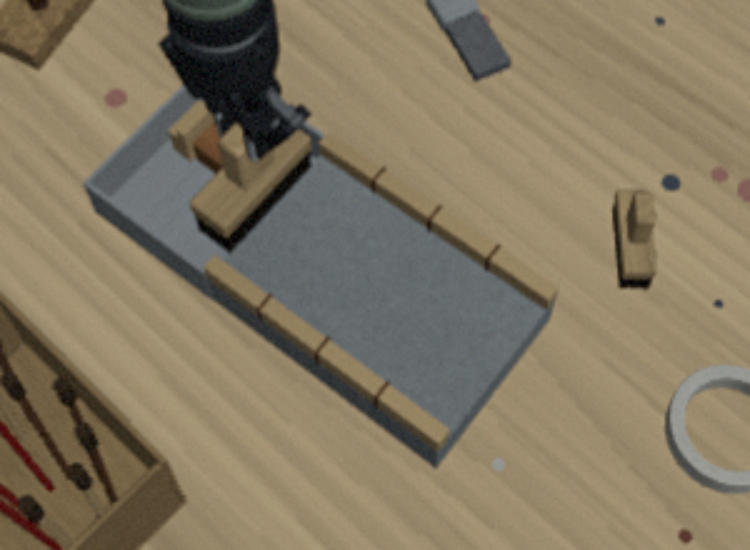

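The scene crop shows both offcuts past the channel's end, at about (185,130) and (208,150), just ahead of the brush. I lift the brush and look again.

```bash
python3 - <<'E'
from h import *
x,y,_=bot.read_position()
bot.move_linear([x,y,.21],speed=.15)
bot.move_pose([.597,.344,.20],down(-.36+np.pi))
a=bot.camera("top")[120:220,200:360]; s=bot.camera("scene")[180:300,150:300]
a=cv2.resize(a,(780,300)); s=cv2.resize(s,(375,300))
cv2.imwrite("pics/c3.png",cv2.cvtColor(np.hstack([cv2.resize(a,(420,300)),s]),cv2.COLOR_RGB2BGR)); print(bot.read_clock(),bot.read_gripper_width(),bot.read_ft_force())
E
```

```text
14.2 0.2661840646562861 [-0.22926608 -0.39254046 -1.23718178]
```

View pics/c3.png

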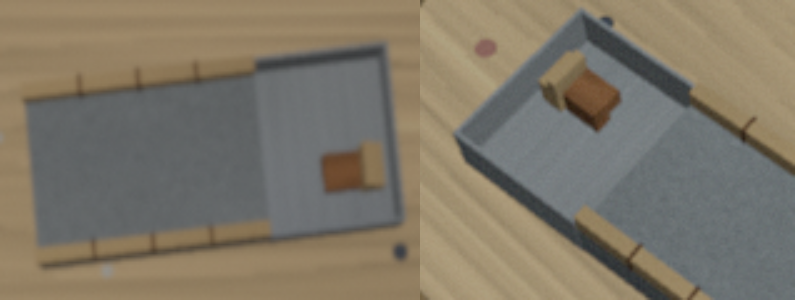

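Both offcuts lie inside the tray (brown at (340,171), pale at (372,165) in the left half) and the channel floor is empty. Next I put the brush down.

```bash
python3 - <<'E'
from h import *
b=[.597,.344]
bot.move_linear(b+[.085],speed=.15); bot.wait(.2)
print(bot.move_linear(b+[.060],speed=.03,until_force=3),bot.read_position(),bot.read_ft_force())
bot.set_gripper(0.75); bot.wait(.2)
bot.move_linear(b+[.22],speed=.12)
bot.wait(.3)
im=bot.camera("wrist"); print(bot.read_clock(),bot.read_ft_force())
cv2.imwrite("pics/w4.png",cv2.cvtColor(im,cv2.COLOR_RGB2BGR))
E
```

```text
True [0.59709253 0.34418491 0.0681654 ] [1.70295857 0.06230237 4.11685341]
18.3583 [-0.12015322  0.54590077 -0.11724136]
```

View pics/w4.png

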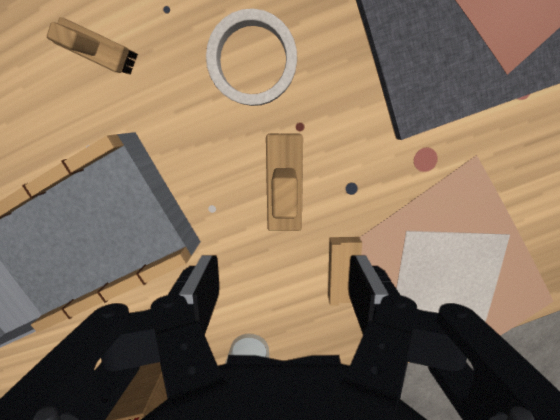

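The brush stands upright at (285,182), clear of the channel, and the gripper is free of it.

```bash
python3 -c "
from cell import bot
print(bot.close_job())"
```

```text
the job is handed in; nothing more can be done
None
```

The job is handed in at about 18 s: both offcuts are in the scrap tray, and the brush stands on its bristles on the free table top, released and clear of the channel and tray.

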